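Sort sample vials by gauge slot and close the boxes

TASK

Sort all the sealed brown vials lying on the lab bench by length: drop each one, lying flat, through the shortest gauge slot that it will pass, so that it lies in the compartment below. Then close each of the three boxes, even one that got no vial, with the loose cover whose length matches its slot, tongue down in the slot and lying flat. Do not knock over or shove aside the dropper bottles.

Things in the scene. Friction and masses are not known exactly. Their poses are not given: they have to be found in the camera images.
- tray: Fixed flat white tray, 140 x 360 x 3 mm, on which the three gauge boxes stand. Origin at the centre of its underside, y along its long side.
- box_short: The short of three fixed gauge boxes side by side on the tray in any order: white, dark steel top; 71 mm long (x), 56 wide (y), 44 high. One centred slot 51 mm (x) x 20 goes through the 4 mm top plate; below it a compartment 63 x 48, 36 mm high, on a 4 mm floor. Origin at the centre of its underside (3 mm above the bench, on the tray); slot mouth at z = 44 mm in its frame.
- box_medium: The medium of three fixed gauge boxes side by side on the tray in any order: white, dark steel top; 89 mm long (x), 56 wide (y), 44 high. One centred slot 69 mm (x) x 20 goes through the 4 mm top plate; below it a compartment 81 x 48, 36 mm high, on a 4 mm floor. Origin at the centre of its underside (3 mm above the bench, on the tray); slot mouth at z = 44 mm in its frame.
- box_long: The long of three fixed gauge boxes side by side on the tray in any order: white, dark steel top; 107 mm long (x), 56 wide (y), 44 high. One centred slot 87 mm (x) x 20 goes through the 4 mm top plate; below it a compartment 99 x 48, 36 mm high, on a 4 mm floor. Origin at the centre of its underside (3 mm above the bench, on the tray); slot mouth at z = 44 mm in its frame.
- vial_short1: Sealed short vial, 46 mm long over its cap, square section 14 x 14 mm, brown, black round cap at the +x end; lies on the bench on any of its sides. Origin at its middle (7 mm above what it lies on), x along its length. Passes flat through a slot of 51 mm or longer. About 20 g. May be absent: 4 to 6 vials are there.
- vial_short2: Sealed short vial, 46 mm long over its cap, square section 14 x 14 mm, brown, black round cap at the +x end; lies on the bench on any of its sides. Origin at its middle (7 mm above what it lies on), x along its length. Passes flat through a slot of 51 mm or longer. About 20 g. May be absent: 4 to 6 vials are there.
- vial_medium1: Sealed medium vial, 64 mm long over its cap, square section 14 x 14 mm, brown, black round cap at the +x end; lies on the bench on any of its sides. Origin at its middle (7 mm above what it lies on), x along its length. Passes flat through a slot of 69 mm or longer. About 20 g. May be absent: 4 to 6 vials are there.
- vial_medium2: Sealed medium vial, 64 mm long over its cap, square section 14 x 14 mm, brown, black round cap at the +x end; lies on the bench on any of its sides. Origin at its middle (7 mm above what it lies on), x along its length. Passes flat through a slot of 69 mm or longer. About 20 g. May be absent: 4 to 6 vials are there.
- vial_long1: Sealed long vial, 82 mm long over its cap, square section 14 x 14 mm, brown, black round cap at the +x end; lies on the bench on any of its sides. Origin at its middle (7 mm above what it lies on), x along its length. Passes flat through a slot of 87 mm or longer. About 20 g. May be absent: 4 to 6 vials are there.
- vial_long2: Sealed long vial, 82 mm long over its cap, square section 14 x 14 mm, brown, black round cap at the +x end; lies on the bench on any of its sides. Origin at its middle (7 mm above what it lies on), x along its length. Passes flat through a slot of 87 mm or longer. About 20 g. May be absent: 4 to 6 vials are there.
- cover_short: Loose aluminium cover of the short box: plate 61 x 32 x 4 mm; under it a tongue 46 x 14, 4 mm deep, on which it stands; on top a black grip block 36 long (x), 12 wide (y), 24 high; 32 mm high in all. Origin at the centre of the tongue's underside, z up; either way round fits. Seated: plate flat on the box, origin at z = 40 mm in the box's frame. About 60 g.
- cover_medium: Loose aluminium cover of the medium box: plate 79 x 32 x 4 mm; under it a tongue 64 x 14, 4 mm deep, on which it stands; on top a black grip block 36 long (x), 12 wide (y), 24 high; 32 mm high in all. Origin at the centre of the tongue's underside, z up; either way round fits. Seated: plate flat on the box, origin at z = 40 mm in the box's frame. About 60 g.
- cover_long: Loose aluminium cover of the long box: plate 97 x 32 x 4 mm; under it a tongue 82 x 14, 4 mm deep, on which it stands; on top a black grip block 36 long (x), 12 wide (y), 24 high; 32 mm high in all. Origin at the centre of the tongue's underside, z up; either way round fits. Seated: plate flat on the box, origin at z = 40 mm in the box's frame. About 60 g.
- dropper1: Bystander: white dropper bottle standing among the vials, 25 mm in diameter, 62 mm high. Origin at the centre of its underside.
- dropper2: Bystander: white dropper bottle standing among the vials, 25 mm in diameter, 62 mm high. Origin at the centre of its underside.
Mind the look-alikes: they are no part of the job. What is shaped like the vial_medium2 but green is not meant.

How it is judged:
On the way:
1. every vial present lies in the compartment under the slot of its length (x of vial_short1 in the frame of box_short between -0.0315 and 0.0315 m and y of vial_short1 in the frame of box_short between -0.024 and 0.024 m and z of vial_short1 in the frame of box_short between 0 and 0.036 m and x of vial_short2 in the frame of box_short between -0.0315 and 0.0315 m and y of vial_short2 in the frame of box_short between -0.024 and 0.024 m and z of vial_short2 in the frame of box_short between 0 and 0.036 m and x of vial_medium1 in the frame of box_medium between -0.0405 and 0.0405 m and y of vial_medium1 in the frame of box_medium between -0.024 and 0.024 m and z of vial_medium1 in the frame of box_medium between 0 and 0.036 m and x of vial_medium2 in the frame of box_medium between -0.0405 and 0.0405 m and y of vial_medium2 in the frame of box_medium between -0.024 and 0.024 m and z of vial_medium2 in the frame of box_medium between 0 and 0.036 m and x of vial_long1 in the frame of box_long between -0.0495 and 0.0495 m and y of vial_long1 in the frame of box_long between -0.024 and 0.024 m and z of vial_long1 in the frame of box_long between 0 and 0.036 m and x of vial_long2 in the frame of box_long between -0.0495 and 0.0495 m and y of vial_long2 in the frame of box_long between -0.024 and 0.024 m and z of vial_long2 in the frame of box_long between 0 and 0.036 m), for 0.2 s.
At the end, for the whole second after the job is handed in: Every vial present lies wholly inside the compartment of its own length class, and each of the three boxes carries its own cover: centred within 7 mm, within 0.25 rad of the slot's direction, tilted less than 0.1 rad, its plate within 2.5 mm of the box's top; all at rest (under 20 mm/s) (all of step 1 and horizontal distance between cover_short and box_short below 0.007 m and z of cover_short in the frame of box_short between 0.037 and 0.0425 m and angle between each of cover_short, cover_medium, cover_long's own z axis and vertical below 0.1 rad and angle between the x axis of cover_short and the x axis of box_short, either way round below 0.25 rad and horizontal distance between cover_medium and box_medium below 0.007 m and z of cover_medium in the frame of box_medium between 0.037 and 0.0425 m and angle between the x axis of cover_medium and the x axis of box_medium, either way round below 0.25 rad and horizontal distance between cover_long and box_long below 0.007 m and z of cover_long in the frame of box_long between 0.037 and 0.0425 m and angle between the x axis of cover_long and the x axis of box_long, either way round below 0.25 rad and linear speed of each of vial_short1, vial_short2, vial_medium1, vial_medium2, vial_long1, vial_long2, cover_short, cover_medium, cover_long below 0.02 m/s); the robot touches nothing.
It fails at once if a dropper bottle is knocked over or shoved more than 5 cm (distance of any of dropper1, dropper2 from where it was at the start of the episode above 0.05 m or angle between any of dropper1, dropper2's own z axis and vertical above 0.6 rad).
Of vial_short1, vial_short2, vial_medium1, vial_medium2, vial_long1, vial_long2 only 4 to 6 are there at a start; the rules pass over those that are not, and their reading is None.
At some moment in a run one of vial_short1, vial_short2, vial_medium1, vial_medium2, vial_long1, vial_long2 may be knocked a few centimetres aside while the robot is not near it.
It also fails if it takes over 208 s, if anything falls off the work surface, if the arm or the gripper's body presses on something with over 40 N, if the wrist force passes 120 N, or if a joint passes its speed limit or range.

ROBOT

A 7-joint arm with a two-finger parallel gripper is mounted at the origin on the work surface. World frame = base frame: x ahead of the robot, y to its left, z up, the work surface at z = 0. Lengths are in m, angles in rad, forces in N, time in s.
With the tool pointing down it reaches from about 0.425 to 0.875 m from the base axis. Payload 4.7 kg.
Tool frame: the origin (TCP) lies on the centre line of the jaws, within the pads' length; the fingertips stand ahead of it and the grasp point (between the pads) lies 2 mm behind it (nose_length is the z of the fingertips in the tool frame, in m); z points along the fingers, y is the line along which they close (so a half turn about z gives the same grasp; the last joint's range is limited). The gripper opens to 87 mm and grips with 3 to 60 N. Pads are 19 mm wide; open, the fingers measure 117 mm over their backs; the gripper's body (75 mm by 190 mm) begins 51 mm behind the grasp point.
Start: joints at [1.231, 0.321, -0.07, 1.45, 0.023, 1.371, -0.057], TCP at [0.225, -0.61, 0.24] pointing down, gripper open.
Joint ranges: [-2.86, 2.86], [-0.3, 2.09], [-1.38, 1.24], [0.06, 2.45], [-1.56, 4.7], [0.09, 2.05], [-2.69, 2.69]. Speed limits (rad/s): [2.57, 2.57, 3.14, 3.14, 3.14, 3.14, 3.14].

INTERFACE

Orientations are given as a rotation vector (axis times angle).
In Python, from bench import * gives the robot as it stands.
- The arm moves only by the tool send_rows, never from a script. Its arguments are lists of equal length, an entry for each row: "xyz": the shift along the tool's x, y, z in mm, a list of three; "dr": the turn, a rotation vector about the tool's x, y, z in rad, a list of three. A call has exactly 10 rows; each row is the pose to reach, as a shift and turn from the pose commanded when the call began, along the tool's axes at that moment; what a row does not reach only later rows make up. A row lasts 1/12 s, in which the tool goes at most 41.7 mm and 7.16 degrees, less where a joint would pass 70% of its speed; a pose out of reach is approached as far as the arm can. A call with a gripper value outside its range is refused whole. "jaw" is the finger opening in mm, from 0 to 87, set as the call begins (left out, the last holds). The fingers move at their own pace and stop on an object; "grip_force" is the grip in N (left out, the last holds). Time passes only in rows, so rows that repeat a pose let the fingers close, or fill a call up. It gives the time, the measured TCP pose, the force, the opening and the grip force at its end, in the units of the state.
- get_state(): the state, without advancing time (a new reading comes with each control period).
- get_image(name): name is "scene" or "top" or "wrist"; returns the picture (400x640x3 uint8, red, green, blue); there is no depth.
- calibration(name): a dict with "vfov" (degrees; the focal length in pixels is half the picture's height over the tangent of half this angle, whatever the lens; pixels are square), "cx", "cy" (the principal point, pixels), "rvec" (rotation vector, rad) and "tvec" (3), from world to camera coordinates, as OpenCV has them; the wrist camera has in their place "hand_eye" (4x4, takes a point from camera to tool coordinates, whose origin is the TCP and whose axes are the flange's). Camera axes: x right, y down, z forward; pixel columns grow to the right and rows downward; lengths in m; the calibration is good to about 2 mm. A picture is of the moment at which its call begins: read the wrist's pose just before it. calibration takes no time and is no camera call.
- close_job(): hands the job in; it is judged then, once.
The state is a dict: "time": time; "joint_positions": joint angles; "qd": joint speeds; "joint_torque": joint torques, N m; "position": TCP position; "tool_rot": TCP orientation; "ft_force": force on the tool from outside, world axes, zero at the start; "torque": the same for the moment, N m; "grip_width": opening from 0.0 (shut) to 1.0 (fully open); "grip_force": force on a finger pad.
Only numpy, scipy, OpenCV 4.12 (cv2) and the standard library are available. Lean on these libraries where they do the work, as an engineer would, in place of code of your own. Each camera call takes 0.05 s, during which the arm holds its last target. There are 200 camera calls.

## Working session

There is one attempt and no reset: what is moved stays moved. The work goes in short steps, Python scripts to look and compute and a tool call to move; the robot and the scene stay as the last step left them, time stands still between calls to the robot, and variables do not carry over. Pictures are saved under pics/ and viewed, at most 14 in all, crops included, and the job is handed in when it is done.

Besides the shell and the picture viewer there is one more tool, called as name(argument=value, ...) on one line, values as JSON. send_rows: Moves the arm, as the interface text tells. Its arguments: {"type":"object","properties":{"xyz":{"type":"array"},"dr":{"type":"array"},"jaw":{"type":"number"},"grip_force":{"type":"number"}},"required":["xyz","dr"]}

```bash
ls; mkdir -p pics
python3 - <<'E'
from bench import *
import cv2
s=get_state(); print(s)
for n in("scene","top","wrist"):
    print(n,calibration(n))
    cv2.imwrite(f"pics/{n}0.png",get_image(n)[:,:,::-1])
E
```

```text
pics
{'time': 0.0, 'joint_positions': array([ 1.23111655,  0.32184091, -0.07009519,  1.45163646,  0.02261298,
        1.37082009, -0.05690137]), 'qd': array([ 0.00121979,  0.00166098,  0.00085441,  0.00196181,  0.00064047,
       -0.00101061, -0.00101729]), 'joint_torque': array([-1.70156400e-04, -4.91291785e+01, -4.04079678e-01, -3.12535036e+01,
       -6.39421446e-02,  4.36438539e-02,  1.85059243e-04]), 'position': array([ 0.22496859, -0.60928028,  0.2384693 ]), 'tool_rot': array([-3.09072234e+00, -5.52557255e-01,  6.94201846e-04]), 'ft_force': array([ 0.22903728, -0.05511323, -0.33066327]), 'torque': array([ 0.02696715,  0.04564572, -0.0282194 ]), 'grip_force': 0.0, 'grip_width': 0.9982008008831781}
scene {'vfov': 48.52171900010828, 'cx': 322.81752575357524, 'cy': 196.14113967127858, 'rvec': array([ 0.93128345,  2.28124398, -1.26958943]), 'tvec': array([ 0.34670255, -0.17437614,  1.49898776])}
top {'vfov': 57.518105786688594, 'cx': 314.4057977088833, 'cy': 203.46125062897934, 'rvec': array([ 2.13138127, -2.09276539,  0.20064038]), 'tvec': array([0.04812731, 0.52750955, 0.98997052])}
wrist {'vfov': 61.30757307339694, 'cx': 320.5248971687583, 'cy': 197.49664414650667, 'hand_eye': array([[-6.02396399e-04, -9.63298668e-01, -2.68431207e-01,
         7.44113326e-02],
       [ 9.99999719e-01, -7.00076165e-04,  2.68173767e-04,
        -3.09796171e-04],
       [-4.46253723e-04, -2.68430970e-01,  9.63298819e-01,
        -1.45574945e-01],
       [ 0.00000000e+00,  0.00000000e+00,  0.00000000e+00,
         1.00000000e+00]])}
```

View pics/top0.png

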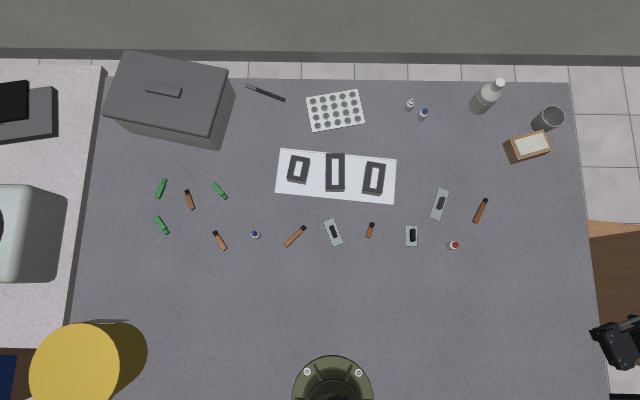

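View pics/scene0.png

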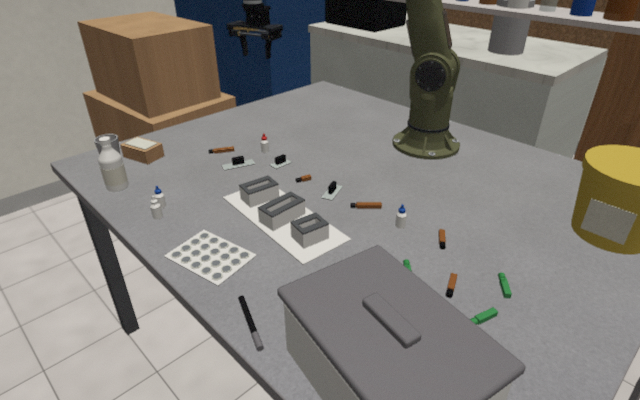

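Top view: x is up and y is left. There are five brown vials, at (189,200), (220,240), (295,236), (370,230) and (481,210). Covers are at (333,232), (411,236) and (440,204). Boxes are short (298,169), long (335,172) and medium (374,178). Droppers are at (255,234) and (454,245).

```bash
cat > h.py <<'E'
from bench import *
import numpy as np, cv2
from scipy.spatial.transform import Rotation as R
def ray(name,uv,z,st=None):
    c=calibration(name); uv=np.atleast_2d(np.asarray(uv,float)); f=200/np.tan(np.radians(c["vfov"]/2))
    d=np.c_[(uv[:,0]-c["cx"])/f,(uv[:,1]-c["cy"])/f,np.ones(len(uv))]
    if name=="wrist":
        H=np.array(c["hand_eye"]); Rt=R.from_rotvec(st["tool_rot"]).as_matrix()
        o=Rt@H[:3,3]+st["position"]; d=d@(Rt@H[:3,:3]).T
    else:
        M=R.from_rotvec(c["rvec"]).as_matrix(); o=-M.T@np.array(c["tvec"]); d=d@M
    return (o+d*((z-o[2])/d[:,2])[:,None])
def mask(im,kind):
    h=cv2.cvtColor(im,cv2.COLOR_RGB2HSV); H,S,V=[h[:,:,i].astype(int) for i in range(3)]
    m={"brown":((H<16)|(H>176))&(S>110)&(V>50),"black":V<55,"white":(S<30)&(V>185),"alu":(S>8)&(S<60)&(H>70)&(H<110)&(V>135)}[kind]
    return m.astype(np.uint8)
def blobs(m,amin):
    cs,_=cv2.findContours(m,cv2.RETR_EXTERNAL,cv2.CHAIN_APPROX_NONE)
    return sorted([c[:,0,:] for c in cs if cv2.contourArea(c)>=amin],key=lambda c:c[:,0].mean())
def rect(P):
    """P world points -> centre xy, long, short (mm), yaw deg of long side"""
    (c,(w,h),a)=cv2.minAreaRect((P[:,:2]*1000).astype(np.float32))
    if w<h: w,h,a=h,w,a+90
    return np.array(c),w,h,(a+90)%180-90
def yaw(st): 
    x=R.from_rotvec(st["tool_rot"]).as_matrix()[:,0]; return np.degrees(np.arctan2(x[1],x[0]))
def go(x,y,z,yw,st=None):
    """print shift (mm, tool axes) + dr to reach world mm pose, tool down, yaw deg (mod 180, keeping j7 near 0)"""
    st=st or get_state(); Rt=R.from_rotvec(st["tool_rot"]).as_matrix()
    az=np.degrees(np.arctan2(y,x)); yw=(yw-az)%180+az
    g=R.from_euler("z",yw,degrees=True)*R.from_rotvec([np.pi,0,0])
    s=Rt.T@(np.array([x,y,z])-st["position"]*1000); dr=(R.from_matrix(Rt).inv()*g).as_rotvec()
    print("go",np.round([x,y,z,yw],1),"xyz",np.round(s,1),"dr",np.round(dr,3),"t",round(st["time"],1))
E
python3 - <<'E'
from h import *
im=cv2.imread("pics/top0.png")[:,:,::-1].copy()
print("nose",[k for k in dir(__import__("bench")) if "nose" in k.lower()])
for k,z,a in(("brown",.01,15),("alu",.008,30),("white",.003,500)):
    for c in blobs(mask(im,k),a):
        r=rect(ray("top",c,z)); print(k,c.mean(0).round(),r[0].round(),np.round(r[1:],1))
m=mask(im,"black")
for c in blobs(m,8):
    z=.047 if 130<c[:,1].mean()<200 else .014
    r=rect(ray("top",c,z)); print("black",c.mean(0).round(),r[0].round(),np.round(r[1:],1))
for p in[(255,234),(454,245)]: print("drop",ray("top",p,.05).round(3))
for p in[(298,169),(335,172),(374,178)]: print("box",ray("top",p,.047).round(3))
E
```

```text
nose ['nose_length']
brown [190. 201.] [536. 432.] [50.1 12.1 22.7]
brown [220. 242.] [417. 331.] [50.5 12.8 34.2]
brown [293. 237.] [434. 119.] [ 66.   12.5 -43.6]
brown [369. 232.] [ 453. -104.] [ 31.   12.  -18.8]
brown [455. 244.] [ 421. -354.] [15.  14.5 -3.2]
brown [479. 212.] [ 519. -430.] [ 66.6  13.5 -27.1]
alu [  9. 228.] [440. 954.] [271.7  69.2  10.9]
alu [333. 232.] [452.   3.] [78.2 31.4 22.1]
alu [335. 171.] [636.  -2.] [79.1 18.4  0.5]
alu [344. 178.] [623.  -5.] [358.3 142.7  84.9]
alu [374. 177.] [ 619. -121.] [61.  19.6 -8.5]
alu [411. 235.] [ 446. -227.] [59.4 29.3 -1.8]
alu [439. 204.] [ 542. -313.] [ 96.2  30.6 -20.5]
white [  8. 224.] [458. 970.] [208.8  54.1  10.3]
white [335. 110.] [840.   0.] [168.3 118.2 -78.6]
white [335. 177.] [625.  -5.] [359.6 142.8  85. ]
black [  1. 225.] [454. 984.] [72.6  5.9 10.9]
black [ 14. 101.] [ 851. 1018.] [137.   89.2  10. ]
black [ 39. 125.] [768. 919.] [232.  128.7 -35.7]
black [187. 191.] [557. 429.] [ 12.3   9.  -89. ]
black [215. 232.] [443. 348.] [ 11.9   8.8 -89. ]
black [268.  94.] [885. 208.] [95.9  9.9 68.9]
black [303. 228.] [462.  90.] [10.5 10.4 46.1]
black [333. 231.] [452.   3.] [35.9 10.4 22.2]
black [336. 387.] [ 39. -14.] [166.   75.1 -88.8]
black [371. 225.] [ 476. -109.] [12.  11.7 -0.7]
black [412. 235.] [ 446. -228.] [35.4 11.6 -2. ]
black [485. 200.] [ 553. -446.] [ 12.9  11.5 -29. ]
black [620. 341.] [ 153. -781.] [143.7 123.4 -85.2]
black [624. 396.] [  24. -778.] [ 80.4  12.3 -88.8]
black [632. 316.] [ 232. -829.] [ 35.2  12.5 -70. ]
drop [[0.436 0.224 0.05 ]]
drop [[ 0.415 -0.335  0.05 ]]
box [[0.63  0.108 0.047]]
box [[ 0.623 -0.001  0.047]]
box [[ 0.607 -0.114  0.047]]
```

Run:
```python
from h import *
print(nose_length if not callable(nose_length) else nose_length())
go(480,-250,240,-5); go(600,-5,230,-5)
```

```text
0.017
go [ 480. -250.  240.   -5.] xyz [ 363.7 -248.8   -1. ] dr [-0.001  0.     0.441] t 0.1
go [600.  -5. 230. 175.] xyz [ 561.2 -437.     9.3] dr [-1.0e-03 -2.0e-03 -2.7e+00] t 0.1
```

Run:
```python
s=open("h.py").read()
s=s.replace('yw=(yw-az)%180+az\n','''cur=yaw(st)
    yw=min([k for k in (yw+180*i for i in range(-4,5)) if abs(k-az-90)<=130 or abs(k-az-90+360)<0],key=lambda k:abs((k-cur+180)%360-180))
''').replace(" or abs(k-az-90+360)<0","")
open("h.py","w").write(s)
from h import *
go(480,-250,240,-5); go(600,-5,230,-5)
```

```text
go [ 480 -250  240   -5] xyz [ 363.7 -248.8   -1. ] dr [-0.001  0.     0.441] t 0.1
go [600  -5 230  -5] xyz [ 561.2 -437.     9.3] dr [-0.001  0.     0.441] t 0.1
```

send_rows(xyz=[[364,-249,0],[364,-249,0],[364,-249,0],[364,-249,0],[364,-249,0],[364,-249,0],[364,-249,0],[364,-249,0],[364,-249,0],[364,-249,0]], dr=[[0,0,0.441],[0,0,0.441],[0,0,0.441],[0,0,0.441],[0,0,0.441],[0,0,0.441],[0,0,0.441],[0,0,0.441],[0,0,0.441],[0,0,0.441]])

```text
time: 0.98
position: [0.466, -0.2694, 0.2396]
tool_rot: [3.138, -0.137, 0.0]
ft_force: [1.5, -0.7, 0.1]
grip_width: 1.003
grip_force: 0.0
```

send_rows(xyz=[[98,-254,10],[98,-254,10],[98,-254,10],[98,-254,10],[98,-254,10],[98,-254,10],[98,-254,10],[98,-254,10],[98,-254,10],[98,-254,10]], dr=[[0,0,0],[0,0,0],[0,0,0],[0,0,0],[0,0,0],[0,0,0],[0,0,0],[0,0,0],[0,0,0],[0,0,0]])

```text
time: 1.82
position: [0.5847, -0.028, 0.2291]
tool_rot: [3.137, -0.139, -0.002]
ft_force: [-0.9, -0.1, 0.7]
grip_width: 1.003
grip_force: 0.0
```

Run:
```python
from h import *
s=get_state(); im=get_image("wrist"); cv2.imwrite("pics/w1.png",im[:,:,::-1]); print(s["position"],yaw(s),abs(s["qd"]).max(), s["time"])
```

```text
[ 0.58473256 -0.02804505  0.2291352 ] -5.060053894177872 0.02171247504421798 1.8167
```

View pics/w1.png

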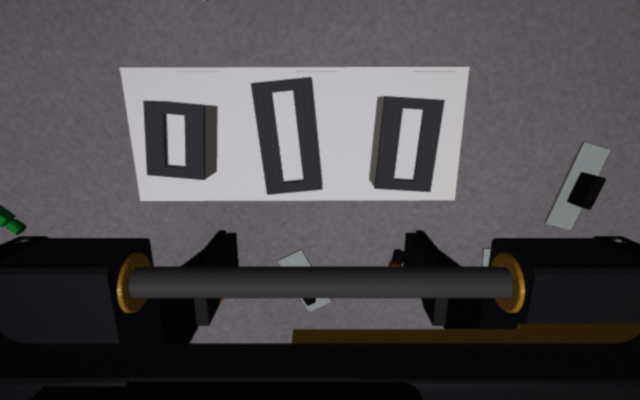

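Wrist view (up is +x): the three boxes sit at (180,140) short, (287,135) long and (408,143) medium, each with its own yaw. The gripper hides rows above 235.

Run:
```python
from h import *
s=dict(position=np.array([0.58473256,-0.02804505,0.2291352]),tool_rot=get_state()["tool_rot"])
im=cv2.imread("pics/w1.png")[:,:,::-1].copy()
g=cv2.cvtColor(im,cv2.COLOR_RGB2HSV)[:,:,2]
print(g[140,140:222:3])
m=(g<62).astype(np.uint8); m[215:]=0
cs,hi=cv2.findContours(m,cv2.RETR_CCOMP,cv2.CHAIN_APPROX_NONE)
for c,h in zip(cs,hi[0]):
    if cv2.contourArea(c)>400:
        r=rect(ray("wrist",c[:,0,:],.047,s)); print("hole" if h[3]>=0 else "outer",r[0].round(1),np.round(r[1:],1))
```

```text
[192 191  64  51  53  52  55  52  27 115 193 193 193 193 194 103  53  54
  52  54  52  42  57  61  61  62 186 195]
outer [ 550.6 -291.6] [ 34.4  27.4 -19.9]
outer [636.2 103. ] [ 70.   66.1 -10.4]
hole [637.4 107.4] [52.7 21.  -9.6]
outer [ 612.3 -114.2] [86.6 55.7 -8.8]
hole [ 613.2 -114.6] [71.2 23.  -8.9]
outer [ 6.296e+02 -4.000e-01] [104.7  54.4   0.5]
hole [ 6.305e+02 -2.000e-01] [88.6 23.9  0.5]
```

```bash
cat >> h.py <<'E'
def look(kind,x,y,h,tag,L):
    """wrist look; find object near world mm (x,y); returns centre, yaw; vial: brown+black blob; cover: alu/black block"""
    s=get_state(); im=get_image("wrist"); cv2.imwrite(f"pics/{tag}.png",im[:,:,::-1])
    if kind=="vial":
        b=mask(im,"brown"); m=b|mask(im,"black"); m[232:]=0
    else: m=mask(im,"black"); m[232:]=0
    best=None
    for c in blobs(m,60):
        r=rect(ray("wrist",c,h,s))
        if kind=="vial":
            q=np.zeros_like(b); cv2.fillPoly(q,[c],1)
            if (q&b).sum()<.4*q.sum(): continue
        print(" cand",r[0].round(1),np.round(r[1:],1),"rows",c[:,1].min(),c[:,1].max(),"cols",c[:,0].min(),c[:,0].max())
        d=np.hypot(*(r[0]-[x,y]))
        if best is None or d<best[0]: best=(d,r)
    r=best[1]; print("found",r[0].round(1),np.round(r[1:],1),"want",L,"at",(s["position"]*1000).round(1),"yaw",round(yaw(s),1))
    return r,s
E
python3 - <<'E'
from h import *
go(508,-424,170,-27)
E
```

```text
go [ 508 -424  170  -27] xyz [-40.9 400.4  59.8] dr [0.001 0.    0.382] t 1.9
```

send_rows(xyz=[[-41,400,60],[-41,400,60],[-41,400,60],[-41,400,60],[-41,400,60],[-41,400,60],[-41,400,60],[-41,400,60],[-41,400,60],[-41,400,60]], dr=[[0,0,0.382],[0,0,0.382],[0,0,0.382],[0,0,0.382],[0,0,0.382],[0,0,0.382],[0,0,0.382],[0,0,0.382],[0,0,0.382],[0,0,0.382]])

```text
time: 2.7
position: [0.5052, -0.4278, 0.1691]
tool_rot: [3.05, -0.74, -0.002]
ft_force: [-0.1, -0.4, 0.4]
grip_width: 0.999
grip_force: 0.0
```

Run:
```python
from h import *
r,s=look("vial",525,-433,.012,"w2",82)
go(*r[0],60,r[3])
```

```text
cand [ 525.2 -432.7] [ 81.7  13.5 -28.8] rows 119 208 cols 308 323
found [ 525.2 -432.7] [ 81.7  13.5 -28.8] want 82 at [ 505.2 -427.8  169.1] yaw -27.3
go [ 525.2 -432.7   60.   -28.8] xyz [ 20.1 -13.8 107.5] dr [0.008 0.001 0.018] t 2.8
```

View pics/w2.png

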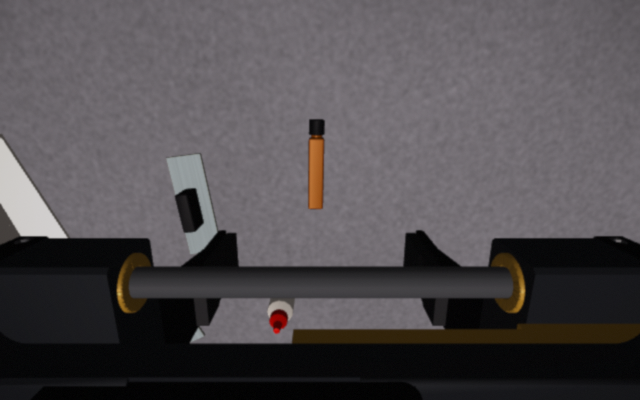

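Run:
```python
from h import *
s=get_state(); print(s["position"],s["tool_rot"],abs(s["qd"]).max(),s["time"]); go(525.2,-432.7,60,-28.8)
```

```text
[ 0.50145289 -0.43490154  0.16765854] [ 3.04314367 -0.75089319 -0.0047812 ] 0.10181936611365366 2.75
go [ 525.2 -432.7   60.   -28.8] xyz [ 20.1 -13.8 107.5] dr [0.008 0.001 0.019] t 2.8
```

send_rows(xyz=[[0,0,0],[0,0,0],[0,0,0],[0,0,0],[0,0,0],[0,0,0],[0,0,0],[0,0,0],[0,0,0],[0,0,0]], dr=[[0,0,0],[0,0,0],[0,0,0],[0,0,0],[0,0,0],[0,0,0],[0,0,0],[0,0,0],[0,0,0],[0,0,0]])

```text
time: 3.58
position: [0.5095, -0.4215, 0.1696]
tool_rot: [3.055, -0.73, 0.0]
ft_force: [0.5, 1.0, -0.3]
grip_width: 0.997
grip_force: 0.0
```

Run:
```python
from h import *
s=get_state(); print(s["position"],s["tool_rot"],abs(s["qd"]).max(),s["time"]); go(525.2,-432.7,60,-28.8);go(525.2,-432.7,23,-28.8)
```

```text
[ 0.50949827 -0.42153412  0.16959607] [ 3.05546920e+00 -7.29988075e-01  2.29242248e-05] 0.0029661167363843857 3.5833
go [ 525.2 -432.7   60.   -28.8] xyz [ 19.    2.8 109.6] dr [ 0.    -0.     0.034] t 3.6
go [ 525.2 -432.7   23.   -28.8] xyz [ 19.    2.8 146.6] dr [ 0.    -0.     0.034] t 3.6
```

send_rows(xyz=[[10,2,30],[19,2.8,65],[19,2.8,90],[19,2.8,105],[19,2.8,115],[19,2.8,125],[19,2.8,135],[19,2.8,141],[19,2.8,146],[19,2.8,146]], dr=[[0,0,0.034],[0,0,0.034],[0,0,0.034],[0,0,0.034],[0,0,0.034],[0,0,0.034],[0,0,0.034],[0,0,0.034],[0,0,0.034],[0,0,0.034]])

```text
time: 4.42
position: [0.5248, -0.4326, 0.0229]
tool_rot: [-3.042, 0.782, 0.001]
ft_force: [-0.3, 0.6, 0.2]
grip_width: 0.998
grip_force: 0.0
```

send_rows(xyz=[[0,0,0],[0,0,0],[0,0,0],[0,0,0],[0,0,0],[0,0,0],[0,0,0],[0,0,0],[0,0,0],[0,0,0]], dr=[[0,0,0],[0,0,0],[0,0,0],[0,0,0],[0,0,0],[0,0,0],[0,0,0],[0,0,0],[0,0,0],[0,0,0]], jaw=0, grip_force=25)

```text
time: 5.25
position: [0.5251, -0.4327, 0.0235]
tool_rot: [3.043, -0.782, -0.0]
ft_force: [-0.3, 0.8, -0.2]
grip_width: 0.327
grip_force: 0.0
```

Run:
```python
from h import *
s=get_state(); print(s["position"],yaw(s),s["grip_width"]*87,s["grip_force"],s["ft_force"],abs(s["qd"]).max(),s["time"]); go(630,-4,140,0.5)
```

```text
[ 0.5250881  -0.43271668  0.02351867] -28.82911953384984 28.420328692024277 0.0 [-0.33380832  0.75978475 -0.22131689] 0.0024265706166892572 5.25
go [ 6.3e+02 -4.0e+00  1.4e+02  5.0e-01] xyz [-114.8 -426.2 -116.5] dr [ 0.     0.    -0.512] t 5.2
```

send_rows(xyz=[[0,0,0],[0,0,0],[0,0,0],[0,0,0],[0,0,0],[0,0,0],[0,0,0],[0,0,-15],[0,0,-50],[0,0,-90]], dr=[[0,0,0],[0,0,0],[0,0,0],[0,0,0],[0,0,0],[0,0,0],[0,0,0],[0,0,0],[0,0,0],[0,0,0]])

```text
time: 6.08
position: [0.5235, -0.4314, 0.1126]
tool_rot: [-3.04, 0.781, 0.008]
ft_force: [-0.1, -1.5, 0.5]
grip_width: 0.156
grip_force: 25.0
```

send_rows(xyz=[[-9,-38,-5],[-19,-76,-26],[-29,-114,-26],[-39,-152,-26],[-49,-190,-26],[-59,-228,-26],[-69,-266,-26],[-79,-304,-26],[-89,-342,-26],[-100,-380,-26]], dr=[[0,0,-0.1],[0,0,-0.2],[0,0,-0.3],[0,0,-0.4],[0,0,-0.5],[0,0,-0.51],[0,0,-0.512],[0,0,-0.512],[0,0,-0.512],[0,0,-0.512]])

```text
time: 6.92
position: [0.6213, -0.05, 0.1411]
tool_rot: [3.141, 0.013, 0.003]
ft_force: [0.6, 0.4, -1.0]
grip_width: 0.157
grip_force: 25.0
```

send_rows(xyz=[[10,-30,0],[10,-40,0],[10,-40,0],[10,-40,0],[10,-40,0],[10,-40,0],[10,-40,0],[10,-40,0],[10,-40,0],[10,-40,0]], dr=[[0,0,0],[0,0,0],[0,0,0],[0,0,0],[0,0,0],[0,0,0],[0,0,0],[0,0,0],[0,0,0],[0,0,0]])

```text
time: 7.75
position: [0.6303, -0.0121, 0.1395]
tool_rot: [3.141, 0.013, -0.0]
ft_force: [0.2, -0.3, -0.6]
grip_width: 0.158
grip_force: 25.0
```

Run:
```python
from h import *
s=get_state(); print(s["position"],yaw(s),s["grip_width"]*87,s["grip_force"],s["ft_force"],abs(s["qd"]).max(),s["time"]); go(630.3,-.4,67,0.5)
im=get_image("wrist"); cv2.imwrite("pics/w3.png",im[:,:,::-1])
```

```text
[ 0.63034478 -0.01206774  0.1395103 ] 0.46153913122264884 13.770822411060175 24.99963730573654 [ 0.24158731 -0.30088294 -0.58939178] 0.0030235119023655256 7.75
go [ 6.303e+02 -4.000e-01  6.700e+01  5.000e-01] xyz [  0.1 -11.7  72.5] dr [ 0.     0.    -0.001] t 7.8
```

View pics/w3.png

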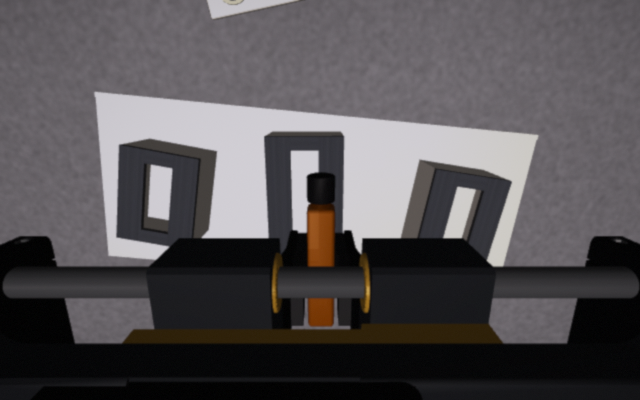

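send_rows(xyz=[[0,-11.7,15],[0,-11.7,30],[0,-11.7,45],[0,-11.7,55],[0,-11.7,60],[0,-11.7,64],[0,-11.7,68],[0,-11.7,72],[0,-11.7,72.5],[0,-11.7,72.5]], dr=[[0,0,0],[0,0,0],[0,0,0],[0,0,0],[0,0,0],[0,0,0],[0,0,0],[0,0,0],[0,0,0],[0,0,0]])

```text
time: 8.63
position: [0.6304, 0.0002, 0.0671]
tool_rot: [3.141, 0.014, 0.0]
ft_force: [-0.5, -0.2, -0.0]
grip_width: 0.154
grip_force: 25.0
```

send_rows(xyz=[[0,0,0],[0,0,0],[0,0,0],[0,0,0],[0,0,0],[0,0,0],[0,0,-10],[0,0,-40],[0,0,-70],[0,0,-103]], dr=[[0,0,0],[0,0,0],[0,0,0],[0,0,0],[0,0,0],[0,0,0],[0,0,0],[0,0,0],[0,0,0],[0,0,0]], jaw=44)

```text
time: 9.47
position: [0.6296, 0.0003, 0.1711]
tool_rot: [-3.141, -0.014, 0.002]
ft_force: [0.0, -0.2, 0.3]
grip_width: 0.503
grip_force: 0.0
```

send_rows(xyz=[[-18,-10,0],[-36,-20,0],[-54,-30,0],[-72,-40,0],[-90,-50,0],[-108,-60,0],[-126,-70,0],[-144,-80,0],[-162,-90,0],[-175,-100,0]], dr=[[0,0,-0.12],[0,0,-0.24],[0,0,-0.36],[0,0,-0.48],[0,0,-0.6],[0,0,-0.72],[0,0,-0.84],[0,0,-0.96],[0,0,-1.08],[0,0,-1.2]])

```text
time: 10.3
position: [0.453, 0.0992, 0.1706]
tool_rot: [2.578, 1.793, -0.001]
ft_force: [-0.2, -0.1, -0.1]
grip_width: 0.506
grip_force: 0.0
```

send_rows(xyz=[[0,0,0],[0,0,0],[0,0,0],[0,0,0],[0,0,0],[0,0,0],[0,0,0],[0,0,0],[0,0,0],[0,0,0]], dr=[[0,0,-0.12],[0,0,-0.24],[0,0,-0.36],[0,0,-0.48],[0,0,-0.6],[0,0,-0.72],[0,0,-0.84],[0,0,-0.96],[0,0,-1.08],[0,0,-1.15]])

```text
time: 11.13
position: [0.4545, 0.0989, 0.1708]
tool_rot: [1.189, 2.907, -0.0]
ft_force: [-0.4, 0.8, -1.0]
grip_width: 0.509
grip_force: 0.0
```

send_rows(xyz=[[0,0,0],[0,0,0],[0,0,0],[0,0,0],[0,0,0],[0,0,0],[0,0,0],[0,0,0],[0,0,0],[0,0,0]], dr=[[0,0,0],[0,0,0],[0,0,0],[0,0,0],[0,0,0],[0,0,0],[0,0,0],[0,0,0],[0,0,0],[0,0,0]])

```text
time: 11.97
position: [0.4544, 0.0987, 0.17]
tool_rot: [-1.199, -2.904, 0.0]
ft_force: [-0.4, -0.6, -0.2]
grip_width: 0.503
grip_force: 0.0
```

Run:
```python
from h import *
r,s=look("vial",440,113,.012,"w4",82); print(abs(s["qd"]).max(),s["joint_positions"].round(2))
go(*r[0],23,r[3],s)
```

```text
cand [439.2 114.4] [ 81.4  12.8 -44.6] rows 116 205 cols 313 327
found [439.2 114.4] [ 81.4  12.8 -44.6] want 82 at [454.4  98.7 170. ] yaw 135.1
0.0017160638789976616 [ 0.47  0.   -0.73  1.96  0.    1.18  0.52]
go [439.2 114.4  23.  135.4] xyz [ 21.9   0.4 147. ] dr [-0.     0.    -0.005] t 12.0
```

View pics/w4.png

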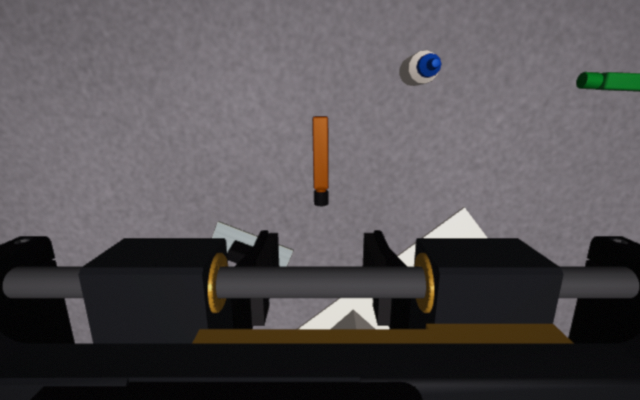

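send_rows(xyz=[[10,0.4,30],[21.9,0.4,65],[21.9,0.4,90],[21.9,0.4,105],[21.9,0.4,115],[21.9,0.4,125],[21.9,0.4,135],[21.9,0.4,141],[21.9,0.4,147],[21.9,0.4,147]], dr=[[0,0,-0.005],[0,0,-0.005],[0,0,-0.005],[0,0,-0.005],[0,0,-0.005],[0,0,-0.005],[0,0,-0.005],[0,0,-0.005],[0,0,-0.005],[0,0,-0.005]])

```text
time: 12.85
position: [0.4389, 0.1142, 0.0223]
tool_rot: [-1.191, -2.906, 0.001]
ft_force: [0.6, 0.3, 0.1]
grip_width: 0.505
grip_force: 0.0
```

send_rows(xyz=[[0,0,0],[0,0,0],[0,0,0],[0,0,0],[0,0,0],[0,0,0],[0,0,0],[0,0,0],[0,0,-10],[0,0,-30]], dr=[[0,0,0],[0,0,0],[0,0,0],[0,0,0],[0,0,0],[0,0,0],[0,0,0],[0,0,0],[0,0,0],[0,0,0]], jaw=0)

```text
time: 13.68
position: [0.4371, 0.1141, 0.0519]
tool_rot: [-1.189, -2.903, 0.003]
ft_force: [-1.0, 0.3, 0.5]
grip_width: 0.155
grip_force: 25.0
```

send_rows(xyz=[[0,0,-35],[0,0,-75],[-27,6,-87],[-57,13,-87],[-87,20,-87],[-117,28,-87],[-147,35,-87],[-177,42,-87],[-207,50,-87],[-216.7,52.4,-87]], dr=[[0,0,0],[0,0,0],[0,0,-0.1],[0,0,-0.2],[0,0,-0.3],[0,0,-0.4],[0,0,-0.5],[0,0,-0.6],[0,0,-0.7],[0,0,-0.787]])

```text
time: 14.52
position: [0.6335, -0.0045, 0.1401]
tool_rot: [-0.015, 3.14, -0.001]
ft_force: [-0.6, -0.4, -0.1]
grip_width: 0.155
grip_force: 25.0
```

send_rows(xyz=[[0,0,0],[0,0,0],[0,0,0],[0,0,0],[0,0,0],[0,0,0],[0,0,0],[0,0,0],[0,0,0],[0,0,0]], dr=[[0,0,0],[0,0,0],[0,0,0],[0,0,0],[0,0,0],[0,0,0],[0,0,0],[0,0,0],[0,0,0],[0,0,0]])

```text
time: 15.35
position: [0.6303, -0.0003, 0.14]
tool_rot: [0.014, -3.142, 0.0]
ft_force: [0.5, -0.5, -0.4]
grip_width: 0.155
grip_force: 25.0
```

```bash
cat >> h.py <<'E'
def stat():
    s=get_state(); print((s["position"]*1000).round(1),round(yaw(s),1),"w",round(s["grip_width"]*87,1),"F",round(s["grip_force"],1),s["ft_force"].round(1),"qd",abs(s["qd"]).max().round(3),"t",round(s["time"],1)); return s
E
python3 - <<'E'
from h import *
s=stat(); go(630.3,-.4,67,.5)
E
```

```text
[ 6.303e+02 -3.000e-01  1.400e+02] -179.5 w 13.5 F 25.0 [ 0.5 -0.5 -0.4] qd 0.002 t 15.3
go [ 6.303e+02 -4.000e-01  6.700e+01  1.805e+02] xyz [ 0.  -0.1 73. ] dr [-0. -0.  0.] t 15.3
```

send_rows(xyz=[[0,0,15],[0,0,30],[0,0,45],[0,0,55],[0,0,60],[0,0,64],[0,0,68],[0,0,72],[0,0,73],[0,0,73]], dr=[[0,0,0],[0,0,0],[0,0,0],[0,0,0],[0,0,0],[0,0,0],[0,0,0],[0,0,0],[0,0,0],[0,0,0]])

```text
time: 16.18
position: [0.6304, -0.0003, 0.0671]
tool_rot: [-0.014, 3.142, -0.0]
ft_force: [0.2, -0.4, -0.9]
grip_width: 0.154
grip_force: 25.0
```

send_rows(xyz=[[0,0,0],[0,0,0],[0,0,0],[0,0,0],[0,0,0],[0,0,0],[0,0,-10],[0,0,-40],[0,0,-70],[0,0,-103]], dr=[[0,0,0],[0,0,0],[0,0,0],[0,0,0],[0,0,0],[0,0,0],[0,0,0],[0,0,0],[0,0,0],[0,0,0]], jaw=44)

```text
time: 17.02
position: [0.6297, -0.0002, 0.1711]
tool_rot: [0.015, -3.14, -0.0]
ft_force: [0.8, -0.8, -0.1]
grip_width: 0.505
grip_force: 0.0
```

send_rows(xyz=[[25,-18,0],[50,-36,0],[75,-55,0],[100,-73,0],[125,-91,0],[151,-110,0],[151,-110,0],[151,-110,0],[151,-110,0],[151,-110,0]], dr=[[0,0,0.1],[0,0,0.2],[0,0,0.305],[0,0,0.305],[0,0,0.305],[0,0,0.305],[0,0,0.305],[0,0,0.305],[0,0,0.305],[0,0,0.305]])

```text
time: 17.85
position: [0.4815, -0.1106, 0.1706]
tool_rot: [0.46, 3.107, 0.001]
ft_force: [-0.7, 0.7, 0.0]
grip_width: 0.5
grip_force: 0.0
```

send_rows(xyz=[[0,0,0],[0,0,0],[0,0,0],[0,0,0],[0,0,0],[0,0,0],[0,0,0],[0,0,0],[0,0,0],[0,0,0]], dr=[[0,0,0],[0,0,0],[0,0,0],[0,0,0],[0,0,0],[0,0,0],[0,0,0],[0,0,0],[0,0,0],[0,0,0]])

```text
time: 18.68
position: [0.4804, -0.1117, 0.1701]
tool_rot: [0.463, 3.107, -0.0]
ft_force: [0.8, 0.1, 0.5]
grip_width: 0.505
grip_force: 0.0
```

Run:
```python
from h import *
r,s=look("vial",461,-106,.012,"w5",46); stat()
go(*r[0],23,r[3],s)
```

```text
cand [ 419.4 -374.5] [32.2 19.6 73. ] rows 194 214 cols 18 50
 cand [452.5 -67.6] [ 45.4  14.1 -18.3] rows 116 167 cols 350 367
found [452.5 -67.6] [ 45.4  14.1 -18.3] want 46 at [ 480.4 -111.7  170.1] yaw 163.1
[ 480.4 -111.8  170.1] 163.0 w 43.7 F 0.0 [-0.4 -0.4  0.3] qd 0.002 t 18.7
go [452.5 -67.6  23.  161.7] xyz [ 39.5  34.1 147.1] dr [-0.     0.     0.023] t 18.7
```

send_rows(xyz=[[15,15,25],[30,30,50],[39.5,34.1,80],[39.5,34.1,105],[39.5,34.1,115],[39.5,34.1,125],[39.5,34.1,135],[39.5,34.1,141],[39.5,34.1,147],[39.5,34.1,147]], dr=[[0,0,0.023],[0,0,0.023],[0,0,0.023],[0,0,0.023],[0,0,0.023],[0,0,0.023],[0,0,0.023],[0,0,0.023],[0,0,0.023],[0,0,0.023]])

```text
time: 19.57
position: [0.4525, -0.0678, 0.0225]
tool_rot: [-0.499, -3.101, -0.0]
ft_force: [-0.6, 0.3, 0.3]
grip_width: 0.507
grip_force: 0.0
```

send_rows(xyz=[[0,0,0],[0,0,0],[0,0,0],[0,0,0],[0,0,0],[0,0,0],[0,0,0],[0,0,0],[0,0,-10],[0,0,-30]], dr=[[0,0,0],[0,0,0],[0,0,0],[0,0,0],[0,0,0],[0,0,0],[0,0,0],[0,0,0],[0,0,0],[0,0,0]], jaw=0)

```text
time: 20.4
position: [0.4505, -0.0671, 0.0519]
tool_rot: [-0.497, -3.097, -0.002]
ft_force: [-0.5, -0.2, 0.3]
grip_width: 0.158
grip_force: 25.0
```

send_rows(xyz=[[0,0,-35],[0,0,-75],[-15,28,-87],[-30,56,-87],[-45,84,-87],[-60,112,-87],[-75,140,-87],[-90,168,-87],[-105,196,-87],[-120.7,223.8,-87]], dr=[[0,0,0],[0,0,0],[0,0,-0.1],[0,0,-0.148],[0,0,-0.148],[0,0,-0.148],[0,0,-0.148],[0,0,-0.148],[0,0,-0.148],[0,0,-0.148]])

```text
time: 21.23
position: [0.6381, 0.1081, 0.1403]
tool_rot: [-0.268, -3.13, 0.0]
ft_force: [0.5, -0.5, 0.0]
grip_width: 0.158
grip_force: 25.0
```

send_rows(xyz=[[0,0,0],[0,0,0],[0,0,0],[0,0,0],[0,0,0],[0,0,0],[0,0,0],[0,0,0],[0,0,0],[0,0,0]], dr=[[0,0,0],[0,0,0],[0,0,0],[0,0,0],[0,0,0],[0,0,0],[0,0,0],[0,0,0],[0,0,0],[0,0,0]])

```text
time: 22.07
position: [0.6373, 0.107, 0.1401]
tool_rot: [0.268, 3.13, -0.0]
ft_force: [0.4, 0.3, 0.4]
grip_width: 0.155
grip_force: 25.0
```

Run:
```python
from h import *
s=stat(); go(637.4,107,67,-9.8)
im=get_image("wrist"); cv2.imwrite("pics/w6.png",im[:,:,::-1])
```

```text
[637.3 107.  140.1] 170.2 w 13.5 F 25.0 [0.4 0.3 0.4] qd 0.005 t 22.1
go [637.4 107.   67.  170.2] xyz [-0.1  0.1 73.1] dr [-0.  0.  0.] t 22.1
```

View pics/w6.png

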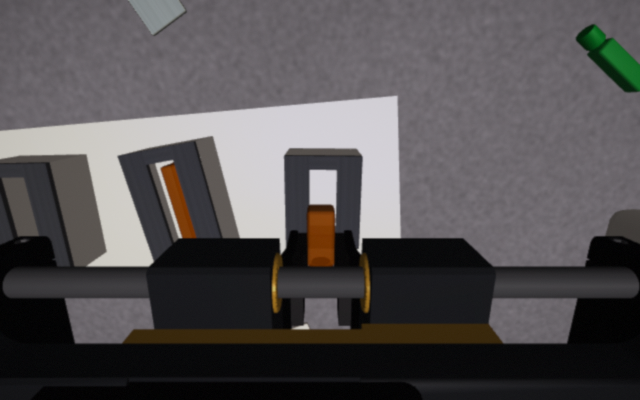

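send_rows(xyz=[[0,0,15],[0,0,30],[0,0,45],[0,0,55],[0,0,60],[0,0,64],[0,0,68],[0,0,72],[0,0,73],[0,0,73]], dr=[[0,0,0],[0,0,0],[0,0,0],[0,0,0],[0,0,0],[0,0,0],[0,0,0],[0,0,0],[0,0,0],[0,0,0]])

```text
time: 22.95
position: [0.6374, 0.1071, 0.067]
tool_rot: [0.268, 3.13, -0.0]
ft_force: [-0.4, -0.0, -0.4]
grip_width: 0.152
grip_force: 25.0
```

send_rows(xyz=[[0,0,0],[0,0,0],[0,0,0],[0,0,0],[0,0,0],[0,0,0],[0,0,-10],[0,0,-40],[0,0,-70],[0,0,-103]], dr=[[0,0,0],[0,0,0],[0,0,0],[0,0,0],[0,0,0],[0,0,0],[0,0,0],[0,0,0],[0,0,0],[0,0,0]], jaw=44)

```text
time: 23.78
position: [0.6366, 0.1071, 0.1711]
tool_rot: [-0.267, -3.129, 0.0]
ft_force: [0.3, 0.3, 1.1]
grip_width: 0.501
grip_force: 0.0
```

send_rows(xyz=[[15,35,0],[30,70,0],[45,105,0],[60,140,0],[75,175,0],[90,210,0],[105,245,0],[118,280,0],[131,315,0],[131,315,0]], dr=[[0,0,-0.1],[0,0,-0.2],[0,0,-0.3],[0,0,-0.4],[0,0,-0.485],[0,0,-0.485],[0,0,-0.485],[0,0,-0.485],[0,0,-0.485],[0,0,-0.485]])

```text
time: 24.62
position: [0.5551, 0.4499, 0.1711]
tool_rot: [0.51, -3.098, -0.012]
ft_force: [-2.9, 1.6, -0.1]
grip_width: 0.504
grip_force: 0.0
```

send_rows(xyz=[[0,0,0],[0,0,0],[0,0,0],[0,0,0],[0,0,0],[0,0,0],[0,0,0],[0,0,0],[0,0,0],[0,0,0]], dr=[[0,0,0],[0,0,0],[0,0,0],[0,0,0],[0,0,0],[0,0,0],[0,0,0],[0,0,0],[0,0,0],[0,0,0]])

```text
time: 25.45
position: [0.5617, 0.4398, 0.17]
tool_rot: [0.492, -3.103, 0.0]
ft_force: [-0.1, 0.3, -0.6]
grip_width: 0.505
grip_force: 0.0
```

Run:
```python
from h import *
r,s=look("vial",542,434,.012,"w7",64); stat()
go(*r[0],23,r[3],s)
```

```text
cand [542.4 434.7] [63.7 13.5 22.7] rows 128 197 cols 312 331
found [542.4 434.7] [63.7 13.5 22.7] want 64 at [561.7 439.8 170. ] yaw -162.0
[561.7 439.8 170. ] -162.0 w 44.0 F 0.0 [ 0.2 -0.4 -0.3] qd 0.002 t 25.5
go [542.4 434.7  23.  202.7] xyz [ 19.9   1.1 147. ] dr [-0.    -0.    -0.082] t 25.4
```

send_rows(xyz=[[10,0.5,25],[19.9,1.1,55],[19.9,1.1,85],[19.9,1.1,105],[19.9,1.1,115],[19.9,1.1,125],[19.9,1.1,135],[19.9,1.1,141],[19.9,1.1,147],[19.9,1.1,147]], dr=[[0,0,-0.082],[0,0,-0.082],[0,0,-0.082],[0,0,-0.082],[0,0,-0.082],[0,0,-0.082],[0,0,-0.082],[0,0,-0.082],[0,0,-0.082],[0,0,-0.082]])

```text
time: 26.33
position: [0.5423, 0.4345, 0.0223]
tool_rot: [0.618, -3.08, 0.001]
ft_force: [-0.6, -0.8, 0.2]
grip_width: 0.504
grip_force: 0.0
```

send_rows(xyz=[[0,0,0],[0,0,0],[0,0,0],[0,0,0],[0,0,0],[0,0,0],[0,0,0],[0,0,0],[0,0,-10],[0,0,-30]], dr=[[0,0,0],[0,0,0],[0,0,0],[0,0,0],[0,0,0],[0,0,0],[0,0,0],[0,0,0],[0,0,0],[0,0,0]], jaw=0)

```text
time: 27.17
position: [0.5411, 0.4331, 0.0509]
tool_rot: [0.618, -3.076, 0.004]
ft_force: [0.6, 0.0, -0.1]
grip_width: 0.155
grip_force: 25.0
```

send_rows(xyz=[[0,0,-35],[0,0,-75],[9,-33,-87],[18,-66,-87],[27,-100,-87],[37,-133,-87],[46,-166,-87],[55,-200,-87],[64,-233,-87],[73,-267,-87]], dr=[[0,0,0],[0,0,0],[0,0,0],[0,0,0],[0,0,0],[0,0,0],[0,0,0],[0,0,0],[0,0,0],[0,0,0]])

```text
time: 28.0
position: [0.5781, 0.1588, 0.1408]
tool_rot: [-0.619, 3.079, -0.001]
ft_force: [0.5, 0.0, 0.0]
grip_width: 0.155
grip_force: 25.0
```

send_rows(xyz=[[9,-33,0],[18,-66,0],[27,-100,0],[37,-133,0],[46,-166,0],[55,-200,0],[64,-233,0],[73.9,-266.9,0],[73.9,-266.9,0],[73.9,-266.9,0]], dr=[[0,0,0.1],[0,0,0.2],[0,0,0.3],[0,0,0.4],[0,0,0.5],[0,0,0.552],[0,0,0.552],[0,0,0.552],[0,0,0.552],[0,0,0.552]])

```text
time: 28.83
position: [0.6128, -0.1179, 0.1402]
tool_rot: [-0.253, -3.131, 0.001]
ft_force: [-0.3, 0.5, -0.3]
grip_width: 0.157
grip_force: 25.0
```

send_rows(xyz=[[0,0,0],[0,0,0],[0,0,0],[0,0,0],[0,0,0],[0,0,0],[0,0,0],[0,0,0],[0,0,0],[0,0,0]], dr=[[0,0,0],[0,0,0],[0,0,0],[0,0,0],[0,0,0],[0,0,0],[0,0,0],[0,0,0],[0,0,0],[0,0,0]])

```text
time: 29.67
position: [0.613, -0.1146, 0.14]
tool_rot: [-0.244, -3.132, 0.0]
ft_force: [0.2, 0.2, -0.2]
grip_width: 0.156
grip_force: 25.0
```

Run:
```python
from h import *
s=stat(); go(613,-114.5,67,-8.9)
im=get_image("wrist"); cv2.imwrite("pics/w8.png",im[:,:,::-1])
```

```text
[ 613.  -114.6  140. ] 171.1 w 13.6 F 25.0 [ 0.2  0.2 -0.2] qd 0.002 t 29.7
go [ 613.  -114.5   67.   171.1] xyz [-0.   0.1 73. ] dr [-0. -0. -0.] t 29.7
```

View pics/w8.png

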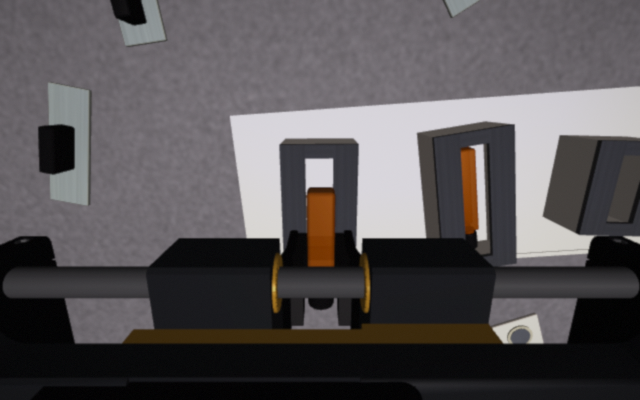

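send_rows(xyz=[[0,0,15],[0,0,30],[0,0,45],[0,0,55],[0,0,60],[0,0,64],[0,0,68],[0,0,72],[0,0,73],[0,0,73]], dr=[[0,0,0],[0,0,0],[0,0,0],[0,0,0],[0,0,0],[0,0,0],[0,0,0],[0,0,0],[0,0,0],[0,0,0]])

```text
time: 30.55
position: [0.6131, -0.1146, 0.0671]
tool_rot: [0.244, 3.132, -0.0]
ft_force: [0.1, -0.7, -1.1]
grip_width: 0.155
grip_force: 25.0
```

send_rows(xyz=[[0,0,0],[0,0,0],[0,0,0],[0,0,0],[0,0,0],[0,0,0],[0,0,-10],[0,0,-40],[0,0,-70],[0,0,-103]], dr=[[0,0,0],[0,0,0],[0,0,0],[0,0,0],[0,0,0],[0,0,0],[0,0,0],[0,0,0],[0,0,0],[0,0,0]], jaw=44)

```text
time: 31.38
position: [0.6124, -0.1143, 0.1712]
tool_rot: [-0.244, -3.131, -0.001]
ft_force: [0.9, 0.1, 0.9]
grip_width: 0.499
grip_force: 0.0
```

send_rows(xyz=[[12,21,0],[24,42,0],[36,64,0],[48,85,0],[60,107,0],[72,128,0],[85,150,0],[97,171,0],[109,192,0],[121,214,0]], dr=[[0,0,0],[0,0,0],[0,0,0],[0,0,0],[0,0,0],[0,0,0],[0,0,0],[0,0,0],[0,0,0],[0,0,0]])

```text
time: 32.22
position: [0.5262, 0.1166, 0.1709]
tool_rot: [0.244, 3.131, -0.001]
ft_force: [-0.2, -0.5, -1.0]
grip_width: 0.506
grip_force: 0.0
```

send_rows(xyz=[[12,21,0],[24,42,0],[36,64,0],[48,85,0],[60,107,0],[72,128,0],[85,150,0],[97,171,0],[109,192,0],[121,214,0]], dr=[[0,0,-0.1],[0,0,-0.2],[0,0,-0.3],[0,0,-0.4],[0,0,-0.5],[0,0,-0.6],[0,0,-0.7],[0,0,-0.75],[0,0,-0.75],[0,0,-0.75]])

```text
time: 33.05
position: [0.44, 0.3467, 0.1708]
tool_rot: [-0.919, 3.003, -0.001]
ft_force: [-0.4, 0.5, 0.7]
grip_width: 0.503
grip_force: 0.0
```

send_rows(xyz=[[0,0,0],[0,0,0],[0,0,0],[0,0,0],[0,0,0],[0,0,0],[0,0,0],[0,0,0],[0,0,0],[0,0,0]], dr=[[0,0,0],[0,0,0],[0,0,0],[0,0,0],[0,0,0],[0,0,0],[0,0,0],[0,0,0],[0,0,0],[0,0,0]])

```text
time: 33.88
position: [0.4404, 0.3457, 0.17]
tool_rot: [0.919, -3.004, 0.0]
ft_force: [0.2, -0.3, -0.3]
grip_width: 0.507
grip_force: 0.0
```

Run:
```python
from h import *
r,s=look("vial",423,335,.012,"w9",64); stat()
go(*r[0],23,r[3],s)
```

```text
cand [421.8 334.5] [63.1 12.9 34.4] rows 126 195 cols 315 329
found [421.8 334.5] [63.1 12.9 34.4] want 64 at [440.4 345.7 170. ] yaw -146.0
[440.3 345.8 170. ] -146.0 w 43.8 F 0.0 [-0.3  0.3  0.4] qd 0.002 t 33.9
go [421.8 334.5  23.  214.4] xyz [ 21.7   1.2 147. ] dr [-0.    -0.    -0.006] t 33.9
```

send_rows(xyz=[[10,0.5,25],[21.7,1.2,55],[21.7,1.2,85],[21.7,1.2,105],[21.7,1.2,115],[21.7,1.2,125],[21.7,1.2,135],[21.7,1.2,141],[21.7,1.2,147],[21.7,1.2,147]], dr=[[0,0,-0.006],[0,0,-0.006],[0,0,-0.006],[0,0,-0.006],[0,0,-0.006],[0,0,-0.006],[0,0,-0.006],[0,0,-0.006],[0,0,-0.006],[0,0,-0.006]])

```text
time: 34.77
position: [0.4215, 0.3345, 0.0224]
tool_rot: [0.929, -3.001, 0.0]
ft_force: [0.8, 0.0, 0.6]
grip_width: 0.512
grip_force: 0.0
```

send_rows(xyz=[[0,0,0],[0,0,0],[0,0,0],[0,0,0],[0,0,0],[0,0,0],[0,0,0],[0,0,0],[0,0,-10],[0,0,-30]], dr=[[0,0,0],[0,0,0],[0,0,0],[0,0,0],[0,0,0],[0,0,0],[0,0,0],[0,0,0],[0,0,0],[0,0,0]], jaw=0)

```text
time: 35.6
position: [0.4201, 0.3334, 0.0518]
tool_rot: [0.928, -2.997, 0.001]
ft_force: [0.2, 0.1, -0.3]
grip_width: 0.154
grip_force: 25.0
```

send_rows(xyz=[[0,0,-35],[0,0,-75],[6,-30,-87],[12,-60,-87],[18,-90,-87],[24,-120,-87],[30,-150,-87],[36,-180,-87],[42,-210,-87],[48,-239,-87]], dr=[[0,0,0],[0,0,0],[0,0,0],[0,0,0],[0,0,0],[0,0,0],[0,0,0],[0,0,0],[0,0,0],[0,0,0]])

```text
time: 36.43
position: [0.5175, 0.1088, 0.1407]
tool_rot: [-0.929, 3.001, -0.001]
ft_force: [0.2, 0.2, 0.1]
grip_width: 0.159
grip_force: 25.0
```

send_rows(xyz=[[6,-30,0],[12,-60,0],[18,-90,0],[24,-120,0],[30,-150,0],[36,-180,0],[42,-210,0],[48,-239.4,0],[48,-239.4,0],[48,-239.4,0]], dr=[[0,0,0.1],[0,0,0.2],[0,0,0.3],[0,0,0.4],[0,0,0.5],[0,0,0.6],[0,0,0.7],[0,0,0.756],[0,0,0.756],[0,0,0.756]])

```text
time: 37.27
position: [0.6128, -0.1166, 0.1401]
tool_rot: [-0.25, -3.131, -0.0]
ft_force: [-0.3, 0.9, -0.2]
grip_width: 0.157
grip_force: 25.0
```

send_rows(xyz=[[0,0,0],[0,0,0],[0,0,0],[0,0,0],[0,0,0],[0,0,0],[0,0,0],[0,0,0],[0,0,0],[0,0,0]], dr=[[0,0,0],[0,0,0],[0,0,0],[0,0,0],[0,0,0],[0,0,0],[0,0,0],[0,0,0],[0,0,0],[0,0,0]])

```text
time: 38.1
position: [0.6126, -0.1144, 0.14]
tool_rot: [-0.245, -3.132, 0.0]
ft_force: [0.7, 0.4, -0.7]
grip_width: 0.163
grip_force: 25.0
```

Run:
```python
from h import *
s=stat(); go(613,-114.5,67,-8.9)
```

```text
[ 612.6 -114.4  140. ] 171.1 w 14.2 F 25.0 [ 0.7  0.4 -0.7] qd 0.002 t 38.1
go [ 613.  -114.5   67.   171.1] xyz [-0.4 -0.1 73. ] dr [-0. -0. -0.] t 38.1
```

send_rows(xyz=[[-0.4,0,15],[-0.4,0,30],[-0.4,0,45],[-0.4,0,55],[-0.4,0,60],[-0.4,0,64],[-0.4,0,68],[-0.4,0,72],[-0.4,0,73],[-0.4,0,73]], dr=[[0,0,0],[0,0,0],[0,0,0],[0,0,0],[0,0,0],[0,0,0],[0,0,0],[0,0,0],[0,0,0],[0,0,0]])

```text
time: 38.93
position: [0.6131, -0.1144, 0.067]
tool_rot: [-0.244, -3.132, 0.0]
ft_force: [-0.4, -0.1, 0.1]
grip_width: 0.155
grip_force: 25.0
```

send_rows(xyz=[[0,0,0],[0,0,0],[0,0,0],[0,0,0],[0,0,0],[0,0,0],[0,0,-10],[0,0,-40],[0,0,-70],[0,0,-103]], dr=[[0,0,0],[0,0,0],[0,0,0],[0,0,0],[0,0,0],[0,0,0],[0,0,0],[0,0,0],[0,0,0],[0,0,0]], jaw=44)

```text
time: 39.77
position: [0.6124, -0.1142, 0.1711]
tool_rot: [-0.244, -3.131, -0.001]
ft_force: [1.2, -1.3, 1.1]
grip_width: 0.503
grip_force: 0.0
```

send_rows(xyz=[[-7,28,-15],[-14,56,-30],[-21,84,-45],[-29,115,-60],[-29,115,-60],[-29,115,-60],[-29,115,-60],[-29,115,-60],[-29,115,-60],[-29,115,-60]], dr=[[0,0,0],[0,0,0],[0,0,0],[0,0,0],[0,0,0],[0,0,0],[0,0,0],[0,0,0],[0,0,0],[0,0,0]])

```text
time: 40.6
position: [0.6592, -0.0069, 0.2295]
tool_rot: [-0.248, -3.131, 0.001]
ft_force: [-0.6, -0.5, 0.5]
grip_width: 0.505
grip_force: 0.0
```

Run:
```python
from h import *
s=stat()
im=get_image("wrist"); cv2.imwrite("pics/w10.png",im[:,:,::-1])
t=get_image("top")
for c in blobs(mask(t,"brown"),8):
    r=rect(ray("top",c,.012)); print("brown",r[0].round(),np.round(r[1:3],1))
for c in blobs(mask(t,"alu"),30):
    r=rect(ray("top",c,.008)); print("alu",r[0].round(),np.round(r[1:],1))
go(466,-226,170,-2)
```

```text
[659.2  -6.9 229.5] 171.0 w 43.9 F 0.0 [-0.6 -0.5  0.5] qd 0.003 t 40.6
brown [634. 109.] [26.9 10.1]
brown [630.  -1.] [69.1  9.1]
alu [440. 952.] [271.7  72.2  10.9]
alu [629. 157.] [69.4 39.3  1. ]
alu [579.  99.] [157.   36.5  83.7]
alu [607.  56.] [58.6 48.  78. ]
alu [452.   3.] [78.2 31.4 22.5]
alu [ 573. -334.] [38.8 19.3 15.4]
go [ 466 -226  170  178] xyz [ 156.5 -247.2   59.9] dr [-0.    -0.001 -0.122] t 40.7
```

View pics/w10.png

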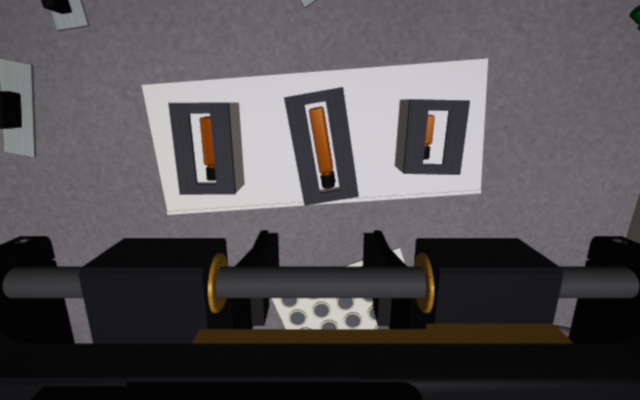

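All vials lie inside their boxes: medium (205,145), long (322,148), short (430,135). Covers next, starting with the short one.

send_rows(xyz=[[20,-31,8],[40,-62,15],[60,-93,22],[80,-124,30],[100,-155,38],[120,-186,45],[140,-217,52],[156.5,-247,60],[156.5,-247,60],[156.5,-247,60]], dr=[[0,0,-0.122],[0,0,-0.122],[0,0,-0.122],[0,0,-0.122],[0,0,-0.122],[0,0,-0.122],[0,0,-0.122],[0,0,-0.122],[0,0,-0.122],[0,0,-0.122]])

```text
time: 41.53
position: [0.4647, -0.2274, 0.1696]
tool_rot: [-0.062, -3.14, 0.001]
ft_force: [0.8, 1.0, 0.1]
grip_width: 0.509
grip_force: 0.0
```

send_rows(xyz=[[0,0,0],[0,0,0],[0,0,0],[0,0,0],[0,0,0],[0,0,0],[0,0,0],[0,0,0],[0,0,0],[0,0,0]], dr=[[0,0,0],[0,0,0],[0,0,0],[0,0,0],[0,0,0],[0,0,0],[0,0,0],[0,0,0],[0,0,0],[0,0,0]])

```text
time: 42.37
position: [0.4666, -0.2251, 0.17]
tool_rot: [-0.053, -3.141, 0.0]
ft_force: [0.3, -0.0, -0.1]
grip_width: 0.502
grip_force: 0.0
```

```bash
cat >> h.py <<'E'
def cover(x,y,tag,L):
    """cover: block outline at mid height and the whole silhouette (plate+block) at plate height"""
    r,s=look("cover",x,y,.02,tag,"block 36x12")
    im=cv2.imread(f"pics/{tag}.png")[:,:,::-1].copy(); m=mask(im,"alu"); m[232:]=0
    m=cv2.morphologyEx(m,cv2.MORPH_CLOSE,np.ones((3,3),np.uint8))
    for c in blobs(m,150):
        q=rect(ray("wrist",c,.008,s))
        if np.hypot(*(q[0]-[x,y]))<60: print("plate",q[0].round(1),np.round(q[1:],1),"want",L,32,"rows",c[:,1].min(),c[:,1].max()); r=q
    return r,s
E
python3 - <<'E'
from h import *
r,s=cover(446,-227,"w11",61); stat()
go(*r[0],28,r[3],s)
E
```

```text
cand [ 447.3 -227. ] [36.8 10.6 -1.9] rows 145 186 cols 311 323
 cand [454.    4.3] [44.8 24.3 22.1] rows 143 185 cols 560 597
found [ 447.3 -227. ] [36.8 10.6 -1.9] want block 36x12 at [ 466.6 -225.1  170. ] yaw 178.1
plate [ 446.7 -226.8] [59.6 30.6 -1.4] want 61 32 rows 130 194
[ 466.6 -225.1  170. ] 178.1 w 44.2 F 0.0 [-0.2  0.9  0.8] qd 0.003 t 42.4
go [ 446.7 -226.8   28.   178.6] xyz [ 19.9  -2.4 142. ] dr [-0.    0.   -0.01] t 42.4
```

View pics/w11.png

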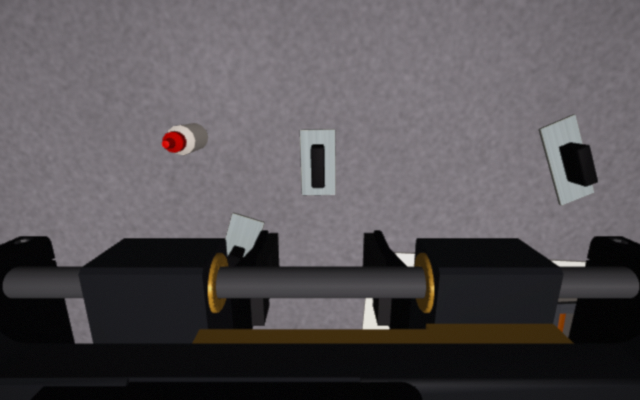

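send_rows(xyz=[[10,-1,25],[19.9,-2.4,55],[19.9,-2.4,85],[19.9,-2.4,105],[19.9,-2.4,115],[19.9,-2.4,125],[19.9,-2.4,132],[19.9,-2.4,138],[19.9,-2.4,142],[19.9,-2.4,142]], dr=[[0,0,-0.006],[0,0,-0.006],[0,0,-0.006],[0,0,-0.006],[0,0,-0.006],[0,0,-0.006],[0,0,-0.006],[0,0,-0.006],[0,0,-0.006],[0,0,-0.006]])

```text
time: 43.25
position: [0.4468, -0.2268, 0.0279]
tool_rot: [-0.044, -3.141, 0.0]
ft_force: [0.1, 0.7, -0.1]
grip_width: 0.508
grip_force: 0.0
```

send_rows(xyz=[[0,0,0],[0,0,0],[0,0,0],[0,0,0],[0,0,0],[0,0,0],[0,0,0],[0,0,0],[0,0,-10],[0,0,-30]], dr=[[0,0,0],[0,0,0],[0,0,0],[0,0,0],[0,0,0],[0,0,0],[0,0,0],[0,0,0],[0,0,0],[0,0,0]], jaw=0, grip_force=35)

```text
time: 44.08
position: [0.4447, -0.2257, 0.0567]
tool_rot: [-0.043, -3.137, -0.005]
ft_force: [-0.1, -0.2, -0.6]
grip_width: 0.135
grip_force: 35.0
```

send_rows(xyz=[[0,0,-30],[0,0,-60],[-15,28,-72],[-30,56,-72],[-45,84,-72],[-60,112,-72],[-75,140,-72],[-90,168,-72],[-105,196,-72],[-120,224,-72]], dr=[[0,0,0],[0,0,0],[0,0,0],[0,0,0],[0,0,0],[0,0,0],[0,0,0],[0,0,0],[0,0,0],[0,0,0]])

```text
time: 44.92
position: [0.5733, -0.0049, 0.1306]
tool_rot: [0.044, 3.141, -0.001]
ft_force: [0.2, 0.1, -0.5]
grip_width: 0.135
grip_force: 35.0
```

send_rows(xyz=[[-15,28,0],[-30,56,0],[-45,84,0],[-61,115,0],[-61,115,0],[-61,115,0],[-61,115,0],[-61,115,0],[-61,115,0],[-61,115,0]], dr=[[0,0,0.06],[0,0,0.143],[0,0,0.143],[0,0,0.143],[0,0,0.143],[0,0,0.143],[0,0,0.143],[0,0,0.143],[0,0,0.143],[0,0,0.143]])

```text
time: 45.75
position: [0.637, 0.1052, 0.1302]
tool_rot: [0.272, 3.13, -0.002]
ft_force: [-0.7, 0.7, 0.0]
grip_width: 0.132
grip_force: 35.0
```

Run:
```python
from h import *
s=stat(); go(637.4,107,71,-9.8)
im=get_image("wrist"); cv2.imwrite("pics/w12.png",im[:,:,::-1])
```

```text
[637.  105.2 130.2] 170.1 w 11.5 F 35.0 [-0.7  0.7  0. ] qd 0.005 t 45.8
go [637.4 107.   71.  170.2] xyz [-0.1  1.9 59.2] dr [-0.001  0.    -0.002] t 45.8
```

View pics/w12.png

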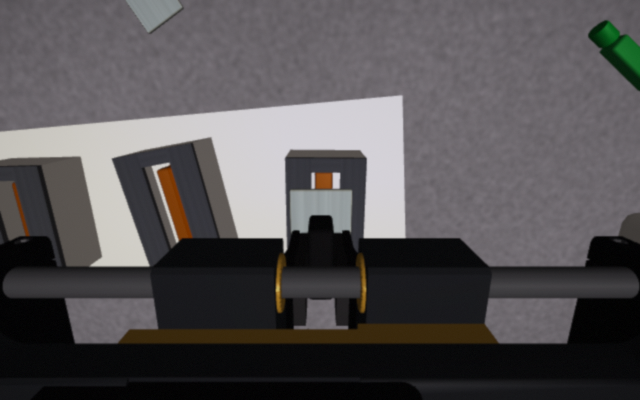

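send_rows(xyz=[[0,1.9,0],[0,1.9,10],[0,1.9,20],[0,1.9,30],[0,1.9,38],[0,1.9,44],[0,1.9,49],[0,1.9,53],[0,1.9,56],[0,1.9,58.5]], dr=[[0,0,0],[0,0,0],[0,0,0],[0,0,0],[0,0,0],[0,0,0],[0,0,0],[0,0,0],[0,0,0],[0,0,0]])

```text
time: 46.63
position: [0.6374, 0.1091, 0.0713]
tool_rot: [0.268, 3.13, 0.0]
ft_force: [0.4, -0.1, -0.4]
grip_width: 0.136
grip_force: 35.0
```

Run:
```python
from h import *
s=stat()
```

```text
[637.4 109.1  71.3] 170.2 w 11.8 F 35.0 [ 0.4 -0.1 -0.4] qd 0.044 t 46.6
```

send_rows(xyz=[[0,-1,0],[0,-2,0],[0,-2,0.2],[0,-2,0.2],[0,-2,0.2],[0,-2,0.2],[0,-2,0.2],[0,-2,0.2],[0,-2,0.2],[0,-2,0.2]], dr=[[0,0,0],[0,0,0],[0,0,0],[0,0,0],[0,0,0],[0,0,0],[0,0,0],[0,0,0],[0,0,0],[0,0,0]])

```text
time: 47.47
position: [0.637, 0.107, 0.0713]
tool_rot: [0.268, 3.13, -0.0]
ft_force: [0.3, 0.4, -1.1]
grip_width: 0.13
grip_force: 35.0
```

send_rows(xyz=[[0,0,0],[0,0,0],[0,0,0],[0,0,0],[0,0,0],[0,0,0],[0,0,-10],[0,0,-40],[0,0,-70],[0,0,-99]], dr=[[0,0,0],[0,0,0],[0,0,0],[0,0,0],[0,0,0],[0,0,0],[0,0,0],[0,0,0],[0,0,0],[0,0,0]], jaw=44)

```text
time: 48.3
position: [0.6368, 0.1071, 0.1722]
tool_rot: [-0.267, -3.13, -0.0]
ft_force: [0.4, 0.0, -0.1]
grip_width: 0.504
grip_force: 0.0
```

send_rows(xyz=[[25,-20,0],[50,-41,0],[75,-62,0],[100,-83,0],[125,-104,0],[148,-123.5,0],[148,-123.5,0],[148,-123.5,0],[148,-123.5,0],[148,-123.5,0]], dr=[[0,0,-0.1],[0,0,-0.2],[0,0,-0.3],[0,0,-0.4],[0,0,-0.5],[0,0,-0.558],[0,0,-0.558],[0,0,-0.558],[0,0,-0.558],[0,0,-0.558]])

```text
time: 49.13
position: [0.4712, 0.0114, 0.171]
tool_rot: [-0.606, 3.081, 0.001]
ft_force: [0.1, -1.0, -0.1]
grip_width: 0.504
grip_force: 0.0
```

send_rows(xyz=[[0,0,0],[0,0,0],[0,0,0],[0,0,0],[0,0,0],[0,0,0],[0,0,0],[0,0,0],[0,0,0],[0,0,0]], dr=[[0,0,0],[0,0,0],[0,0,0],[0,0,0],[0,0,0],[0,0,0],[0,0,0],[0,0,0],[0,0,0],[0,0,0]])

```text
time: 49.97
position: [0.4702, 0.0104, 0.1704]
tool_rot: [-0.604, 3.083, -0.0]
ft_force: [-0.2, 0.6, -0.6]
grip_width: 0.505
grip_force: 0.0
```

Run:
```python
from h import *
r,s=cover(452,3,"w13",79); stat()
go(*r[0],28,r[3],s)
```

```text
cand [453.5   3.1] [36.9 10.7 22.4] rows 146 187 cols 314 326
found [453.5   3.1] [36.9 10.7 22.4] want block 36x12 at [470.2  10.4 170.4] yaw -157.8
plate [453.    2.9] [77.2 30.7 22.2] want 79 32 rows 121 204
[470.1  10.4 170.4] -157.8 w 44.2 F 0.0 [ 0.3  0.2 -0.7] qd 0.002 t 50.0
go [453.    2.9  28.  202.2] xyz [ 18.7  -0.4 142.4] dr [-0. -0.  0.] t 50.0
```

send_rows(xyz=[[10,0,25],[18.7,-0.4,55],[18.7,-0.4,85],[18.7,-0.4,105],[18.7,-0.4,115],[18.7,-0.4,125],[18.7,-0.4,132],[18.7,-0.4,138],[18.7,-0.4,142.4],[18.7,-0.4,142.4]], dr=[[0,0,0],[0,0,0],[0,0,0],[0,0,0],[0,0,0],[0,0,0],[0,0,0],[0,0,0],[0,0,0],[0,0,0]])

```text
time: 50.85
position: [0.453, 0.003, 0.0277]
tool_rot: [0.604, -3.083, -0.0]
ft_force: [0.1, 0.8, 1.0]
grip_width: 0.506
grip_force: 0.0
```

send_rows(xyz=[[0,0,0],[0,0,0],[0,0,0],[0,0,0],[0,0,0],[0,0,0],[0,0,0],[0,0,0],[0,0,-10],[0,0,-30]], dr=[[0,0,0],[0,0,0],[0,0,0],[0,0,0],[0,0,0],[0,0,0],[0,0,0],[0,0,0],[0,0,0],[0,0,0]], jaw=0)

```text
time: 51.68
position: [0.4509, 0.0033, 0.0569]
tool_rot: [0.604, -3.079, -0.004]
ft_force: [-0.1, -1.6, -0.6]
grip_width: 0.133
grip_force: 35.0
```

send_rows(xyz=[[0,0,-30],[0,0,-60],[-17,-28,-72],[-34,-56,-72],[-51,-84,-72],[-68,-112,-72],[-86,-140,-72],[-103.8,-169.2,-72],[-103.8,-169.2,-72],[-103.8,-169.2,-72]], dr=[[0,0,0],[0,0,0],[0,0,0.1],[0,0,0.2],[0,0,0.3],[0,0,0.4],[0,0,0.5],[0,0,0.543],[0,0,0.543],[0,0,0.543]])

```text
time: 52.52
position: [0.6136, -0.1157, 0.1295]
tool_rot: [-0.248, -3.131, -0.003]
ft_force: [-0.6, 0.9, -1.0]
grip_width: 0.135
grip_force: 35.0
```

send_rows(xyz=[[0,0,0],[0,0,0],[0,0,0],[0,0,0],[0,0,0],[0,0,0],[0,0,0],[0,0,0],[0,0,0],[0,0,0]], dr=[[0,0,0],[0,0,0],[0,0,0],[0,0,0],[0,0,0],[0,0,0],[0,0,0],[0,0,0],[0,0,0],[0,0,0]])

```text
time: 53.35
position: [0.613, -0.1145, 0.1299]
tool_rot: [-0.244, -3.132, 0.0]
ft_force: [1.1, 0.2, -1.2]
grip_width: 0.133
grip_force: 35.0
```

Run:
```python
from h import *
s=stat(); go(613,-114.5,71.2,-8.9)
```

```text
[ 613.  -114.5  129.9] 171.1 w 11.6 F 35.0 [ 1.1  0.2 -1.2] qd 0.002 t 53.4
go [ 613.  -114.5   71.2  171.1] xyz [-0.  -0.  58.7] dr [-0. -0. -0.] t 53.4
```

send_rows(xyz=[[0,0,10],[0,0,20],[0,0,28],[0,0,36],[0,0,42],[0,0,48],[0,0,52],[0,0,56],[0,0,58.7],[0,0,58.7]], dr=[[0,0,0],[0,0,0],[0,0,0],[0,0,0],[0,0,0],[0,0,0],[0,0,0],[0,0,0],[0,0,0],[0,0,0]])

```text
time: 54.18
position: [0.6132, -0.1144, 0.0714]
tool_rot: [0.244, 3.132, -0.0]
ft_force: [0.2, 1.3, 0.0]
grip_width: 0.133
grip_force: 35.0
```

send_rows(xyz=[[0,0,0],[0,0,0],[0,0,0],[0,0,0],[0,0,0],[0,0,0],[0,0,-10],[0,0,-40],[0,0,-70],[0,0,-99]], dr=[[0,0,0],[0,0,0],[0,0,0],[0,0,0],[0,0,0],[0,0,0],[0,0,0],[0,0,0],[0,0,0],[0,0,0]], jaw=44)

```text
time: 55.02
position: [0.6129, -0.1142, 0.1721]
tool_rot: [-0.244, -3.132, -0.0]
ft_force: [0.2, -0.3, -0.4]
grip_width: 0.502
grip_force: 0.0
```

send_rows(xyz=[[2,-35,0],[5,-70,0],[7,-105,0],[10,-140,0],[12,-175,0],[15,-212,0],[15,-212,0],[15,-212,0],[15,-212,0],[15,-212,0]], dr=[[0,0,0.1],[0,0,0.2],[0,0,0.202],[0,0,0.202],[0,0,0.202],[0,0,0.202],[0,0,0.202],[0,0,0.202],[0,0,0.202],[0,0,0.202]])

```text
time: 55.85
position: [0.5661, -0.3196, 0.1708]
tool_rot: [0.555, 3.091, 0.001]
ft_force: [0.3, 0.1, 0.1]
grip_width: 0.508
grip_force: 0.0
```

send_rows(xyz=[[0,0,0],[0,0,0],[0,0,0],[0,0,0],[0,0,0],[0,0,0],[0,0,0],[0,0,0],[0,0,0],[0,0,0]], dr=[[0,0,0],[0,0,0],[0,0,0],[0,0,0],[0,0,0],[0,0,0],[0,0,0],[0,0,0],[0,0,0],[0,0,0]])

```text
time: 56.68
position: [0.5653, -0.3216, 0.1702]
tool_rot: [0.559, 3.091, -0.0]
ft_force: [0.2, 0.8, 0.8]
grip_width: 0.502
grip_force: 0.0
```

Run:
```python
from h import *
r,s=cover(542,-313,"w14",97); stat()
go(*r[0],28,r[3],s)
```

```text
cand [ 543.7 -312.3] [ 37.4  10.8 -20.5] rows 140 182 cols 315 327
 cand [ 615.  -126.8] [ 99.4  27.4 -23.4] rows 106 217 cols 541 575
 cand [635.  -81.9] [50.3 31.7 -9. ] rows 140 191 cols 582 619
found [ 543.7 -312.3] [ 37.4  10.8 -20.5] want block 36x12 at [ 565.3 -321.6  170.2] yaw 159.5
plate [ 543.1 -312.5] [ 95.2  30.4 -20. ] want 97 32 rows 105 208
[ 565.3 -321.6  170.2] 159.5 w 44.0 F 0.0 [-0.4 -0.   0.5] qd 0.001 t 56.7
go [ 543.1 -312.5   28.   160. ] xyz [ 24.    0.8 142.2] dr [-0.     0.    -0.009] t 56.7
```

send_rows(xyz=[[10,0.4,25],[24,0.8,55],[24,0.8,85],[24,0.8,105],[24,0.8,115],[24,0.8,125],[24,0.8,132],[24,0.8,138],[24,0.8,142.2],[24,0.8,142.2]], dr=[[0,0,-0.006],[0,0,-0.006],[0,0,-0.006],[0,0,-0.006],[0,0,-0.006],[0,0,-0.006],[0,0,-0.006],[0,0,-0.006],[0,0,-0.006],[0,0,-0.006]])

```text
time: 57.57
position: [0.5432, -0.3124, 0.0278]
tool_rot: [-0.55, -3.093, -0.0]
ft_force: [-0.2, -0.0, -0.1]
grip_width: 0.509
grip_force: 0.0
```

send_rows(xyz=[[0,0,0],[0,0,0],[0,0,0],[0,0,0],[0,0,0],[0,0,0],[0,0,0],[0,0,0],[0,0,-10],[0,0,-30]], dr=[[0,0,0],[0,0,0],[0,0,0],[0,0,0],[0,0,0],[0,0,0],[0,0,0],[0,0,0],[0,0,0],[0,0,0]], jaw=0)

```text
time: 58.4
position: [0.541, -0.3114, 0.0561]
tool_rot: [-0.549, -3.088, -0.003]
ft_force: [-0.8, -0.7, -0.9]
grip_width: 0.138
grip_force: 35.0
```

send_rows(xyz=[[0,0,-30],[0,0,-60],[2,28,-72],[5,56,-72],[7,84,-72],[9,112,-72],[11,140,-72],[13,168,-72],[15,196,-72],[18,224,-72]], dr=[[0,0,0],[0,0,0],[0,0,0],[0,0,0],[0,0,0],[0,0,0],[0,0,0],[0,0,0],[0,0,0],[0,0,0]])

```text
time: 59.23
position: [0.6036, -0.0946, 0.1307]
tool_rot: [0.55, 3.093, -0.0]
ft_force: [-0.1, -0.6, -0.4]
grip_width: 0.137
grip_force: 35.0
```

send_rows(xyz=[[2,25,0],[4,50,0],[6,75,0],[7.9,99,0],[7.9,99,0],[7.9,99,0],[7.9,99,0],[7.9,99,0],[7.9,99,0],[7.9,99,0]], dr=[[0,0,-0.1],[0,0,-0.2],[0,0,-0.3],[0,0,-0.361],[0,0,-0.361],[0,0,-0.361],[0,0,-0.361],[0,0,-0.361],[0,0,-0.361],[0,0,-0.361]])

```text
time: 60.07
position: [0.63, -0.0017, 0.13]
tool_rot: [0.011, -3.141, 0.001]
ft_force: [1.3, -0.1, -0.6]
grip_width: 0.133
grip_force: 35.0
```

send_rows(xyz=[[0,0,0],[0,0,0],[0,0,0],[0,0,0],[0,0,0],[0,0,0],[0,0,0],[0,0,0],[0,0,0],[0,0,0]], dr=[[0,0,0],[0,0,0],[0,0,0],[0,0,0],[0,0,0],[0,0,0],[0,0,0],[0,0,0],[0,0,0],[0,0,0]])

```text
time: 60.9
position: [0.63, -0.0003, 0.13]
tool_rot: [0.015, -3.141, 0.0]
ft_force: [-0.6, 0.3, -0.8]
grip_width: 0.133
grip_force: 35.0
```

Run:
```python
from h import *
s=stat(); go(630.3,-.4,71.2,.5)
```

```text
[ 6.3e+02 -3.0e-01  1.3e+02] -179.5 w 11.5 F 35.0 [-0.6  0.3 -0.8] qd 0.002 t 60.9
go [ 6.303e+02 -4.000e-01  7.120e+01  1.805e+02] xyz [-0.3 -0.1 58.8] dr [-0.    -0.     0.001] t 60.9
```

Lower and release, then back off to view all three.

send_rows(xyz=[[-0.3,0,10],[-0.3,0,20],[-0.3,0,28],[-0.3,0,36],[-0.3,0,42],[-0.3,0,48],[-0.3,0,52],[-0.3,0,56],[-0.3,0,58.8],[-0.3,0,58.8]], dr=[[0,0,0],[0,0,0],[0,0,0],[0,0,0],[0,0,0],[0,0,0],[0,0,0],[0,0,0],[0,0,0],[0,0,0]])

```text
time: 61.73
position: [0.6306, -0.0002, 0.0714]
tool_rot: [-0.015, 3.141, -0.0]
ft_force: [-0.3, 0.2, 0.2]
grip_width: 0.133
grip_force: 35.0
```

send_rows(xyz=[[0,0,0],[0,0,0],[0,0,0],[0,0,0],[0,0,0],[0,0,0],[0,0,-10],[0,0,-40],[0,0,-70],[0,0,-99]], dr=[[0,0,0],[0,0,0],[0,0,0],[0,0,0],[0,0,0],[0,0,0],[0,0,0],[0,0,0],[0,0,0],[0,0,0]], jaw=44)

```text
time: 62.57
position: [0.6302, -0.0, 0.1721]
tool_rot: [0.015, -3.142, -0.0]
ft_force: [0.7, 0.6, 1.3]
grip_width: 0.502
grip_force: 0.0
```

send_rows(xyz=[[-10,0,-20],[-20,0,-40],[-30,0,-60],[-40,0,-60],[-40,0,-60],[-40,0,-60],[-40,0,-60],[-40,0,-60],[-40,0,-60],[-40,0,-60]], dr=[[0,0,0],[0,0,0],[0,0,0],[0,0,0],[0,0,0],[0,0,0],[0,0,0],[0,0,0],[0,0,0],[0,0,0]])

```text
time: 63.4
position: [0.6699, -0.0, 0.2299]
tool_rot: [0.014, -3.141, 0.001]
ft_force: [-0.1, -0.1, 0.1]
grip_width: 0.506
grip_force: 0.0
```

Run:
```python
from h import *
s=stat()
im=get_image("wrist"); cv2.imwrite("pics/w15.png",im[:,:,::-1])
m=mask(im,"alu"); m[232:]=0
for c in blobs(m,300):
    r=rect(ray("wrist",c,.051,s)); print("plate",r[0].round(1),np.round(r[1:],1))
```

```text
[669.9  -0.  229.9] -179.5 w 44.0 F 0.0 [-0.1 -0.1  0.1] qd 0.004 t 63.4
plate [ 613.2 -113.8] [77.4 30.5 -9.1]
plate [6.308e+02 3.000e-01] [94.4 30.1  0.5]
plate [637.1 107.7] [59.6 30.3 -9.8]
```

View pics/w15.png

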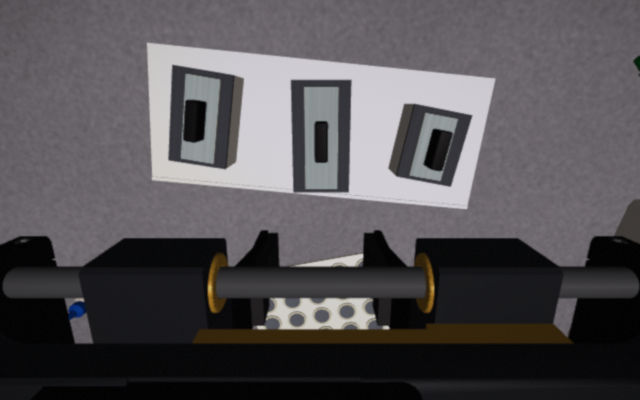

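All three covers sit flat and centred on their boxes, at (200,118), (320,135) and (433,145). Each plate is within about 1 mm of its slot centre.

```bash
python3 -c "
from bench import *
print(close_job())"
```

```text
the job is handed in; nothing more can be done
None
```

The job is handed in at about 63 s of the 208 s allowed: all five vials (1 short, 2 medium, 2 long) are in their own boxes, and the three matching covers sit flat and centred to within about 1 mm; `close_job()` gave no verdict.

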